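Aim the filling spout and set its gland cap

ROBOT

A 7-joint arm with a two-finger parallel gripper is mounted at the origin on the work surface. World frame = base frame: x ahead of the robot, y to its left, z up, the work surface at z = 0. Lengths are in m, angles in rad, forces in N, time in s.
With the tool pointing down it reaches from about 0.425 to 0.875 m from the base axis. Payload 4.7 kg.
Tool frame: the origin (TCP) lies between the finger pads; the fingertips stand 14 mm ahead of it and the grasp point (between the pads) lies 5 mm behind it; z points along the fingers, y is the line along which they close (so a half turn about z gives the same grasp; the last joint's range is limited). The gripper opens to 87 mm and grips with 3 to 60 N. Pads are 19 mm wide; open, the fingers measure 117 mm over their backs; the gripper's body (75 mm by 190 mm) begins 51 mm behind the grasp point.
Start: joints at [1.248, 0.321, -0.07, 1.45, 0.023, 1.371, -0.057], TCP at [0.215, -0.614, 0.237] pointing down, gripper open.
Joint ranges: [-2.86, 2.86], [-0.3, 2.09], [-1.38, 1.24], [0.06, 2.45], [-1.56, 4.7], [0.09, 2.05], [-2.69, 2.69]. Speed limits (rad/s): [2.57, 2.57, 3.14, 3.14, 3.14, 3.14, 3.14].

INTERFACE

Orientations are given as a rotation vector (axis times angle).
In Python, from bench import ctrl gives the robot as it stands.
- The arm moves only by the shell command python3 -m inch 'ROWS' [OPENING] [FORCE]. ROWS is JSON, a list of rows, each a list of 6 numbers: the shift along the world's x, y, z in mm, then the turn, a rotation vector about the world's x, y, z in degrees. In form: [[tx, ty, tz, rx, ry, rz], ...]. A call has 1 to 20 rows; each row is the pose to reach, as a shift and turn from the pose commanded when the call began; what a row does not reach only later rows make up. A row lasts 1/8 s, in which the tool goes at most 62.5 mm and 10.7 degrees, less where a joint would pass 70% of its speed; a pose out of reach is approached as far as the arm can. A call with a gripper value outside its range is refused whole. OPENING is the finger opening in mm, from 0 to 87, set as the call begins (- or left out, the last holds). The fingers move at their own pace and stop on an object; FORCE is the grip in N (left out, the last holds). Time passes only in rows, so rows that repeat a pose let the fingers close. It gives the time, the measured TCP pose, the force, the opening and the grip force at its end, in the units of the state.
- ctrl.get_state(): the state, without advancing time (a new reading comes with each control period).
- ctrl.get_image(name): name is "scene" or "top" or "wrist"; returns (picture, depth): 400x640x3 uint8, red, green, blue; 400x640 float32, m along the optical axis (not along the pixel's ray), 0 where there is no reading.
- ctrl.camera_params(name): a dict with "mtx" (3x3 intrinsics, pixels), "T" (4x4, takes a point from camera to world coordinates). Camera axes: x right, y down, z forward; pixel columns grow to the right and rows downward; lengths in m; the calibration is good to about 2 mm. A picture is of the moment at which its call begins: read the wrist's pose just before it. camera_params takes no time and is no camera call; for the wrist camera it gives the pose at the moment of the call.
- ctrl.close_job(): hands the job in; it is judged then, once.
The state is a dict: "time": time; "joint_positions": joint angles; "qd": joint speeds; "joint_torque": joint torques, N m; "position": TCP position; "tool_rot": TCP orientation; "ft_force": force on the tool from outside, world axes, zero at the start; "torque": the same for the moment, N m; "grip_width": opening from 0.0 (shut) to 1.0 (fully open); "grip_force": force on a finger pad.
Only numpy, scipy, OpenCV 4.12 (cv2) and the standard library are available. Lean on these libraries where they do the work, as an engineer would, in place of code of your own. Each camera call takes 0.05 s, during which the arm holds its last target. There are 200 camera calls.

TASK

On the soap filling head, swing the spout round until it points straight at the raised mark rib on the base plate. Then, with the spout on the mark, screw the knurled cap on top down (clockwise seen from above) until it bottoms out and back it off a quarter turn so that the spout keeps its running clearance. Finish holding the cap centrally between the fingers at that setting, still gripped and not let go, with the spout still on the mark and the mould, soap plate and jug left where they are.

Things in the scene. Friction and masses are not known exactly. Their poses are not given: they have to be found in the camera images.
- filler: Fixed bench-top filling head. Origin on the underside of its base plate, on the vertical axis that column, spout and cap share; z up, its x axis runs from the column axis to the mark rib. Aluminium base plate 12 mm thick, from x = -60 to +165 mm, y = -60 to +60 mm; steel column of radius 30 mm (a 36 mm collar up to 18 mm height) up to 58 mm height.
- mark (a point): Top centre of the raised mark rib: a straight dark steel rib 40 mm long (along the filler's x), 7 mm wide and 7 mm high, on the plate's centre line, 143 mm out from the column axis, beyond the reach of the spout.
- spout (a joint): Swivel angle of the spout about the column axis, rad, 0 when it points straight at the mark rib, growing counter-clockwise seen from above. Free to swing from -1.9 to +1.9, with about 0.12 N m of friction; it stays where it is left.
- spout_grip (a point): Centre of the level spout tube, 85 mm out from the column axis and 71 mm above the bench; its x axis points outwards along the tube. The spout is a steel hub (radius 28 mm, 59 to 83 mm high) with a round tube 16 mm in diameter going straight out to 110 mm from the axis, where it bends down. Free space all round the tube.
- spout_tip (a point): Mouth of the spout: lower end of its down-bent part, 110 mm from the column axis, 43 mm above the bench.
- gland_cap: Round knurled aluminium cap, 48 mm in diameter and 40 mm high, on the threaded stem above the spout hub, already started on its thread. Origin at the centre of its underside, 90 mm above the bench when bottomed; z up. A dark raised line on its top runs from the centre outwards along the cap's x axis; it points towards the mark rib when the cap is bottomed out.
- cap_grip (a point): On the cap's axis, 24 mm above its underside (114 mm above the bench when bottomed): the height to grip it. Below the cap there are 7 mm to the spout hub.
- cap_turn (a joint): How far the cap is unscrewed, rad: 0 bottomed out against a hard stop, growing counter-clockwise seen from above; it rises 6 mm per turn. Starts less than half a turn off the stop. Turns against about 0.06 N m and stays where it is left.
- mould: Loose pink soap mould with eight cells, 160 x 220 x 30 mm, beside the filling head; to be left alone. Origin at the centre of its underside.
- soap_plate: Loose round wooden plate, 210 mm across, with four wrapped soap bars, 60 mm high in all; to be left alone. Origin at the centre of its underside.
- jug: Loose clear plastic jug, 96 mm across, 125 mm high, with a handle; to be left alone. Origin at the centre of its underside.

How it is judged:
By the outcome, as a careful person would: the job done as asked, in the order asked, and still so for the second after the job is handed in, while the arm keeps its last pose, push and grip.
It also fails if it takes over 64 s, if anything falls off the work surface, if the arm or the gripper's body presses on something with over 40 N, if the wrist force passes 120 N, or if a joint passes its speed limit or range.

## Working session

There is one attempt and no reset: what is moved stays moved. The work goes in short steps, Python scripts to look and compute and a shell command to move; the robot and the scene stay as the last step left them, time stands still between calls to the robot, and variables do not carry over. Pictures are saved under pics/ and viewed, at most 10 in all, crops included, and the job is handed in when it is done.

```bash
mkdir -p pics; python3 - <<'E'
from bench import ctrl
import cv2,numpy as np
s=ctrl.get_state();print(s)
for n in("top","scene"):
    im,d=ctrl.get_image(n);p=ctrl.camera_params(n);np.savez(f"pics/{n}0.npz",im=im,d=d,**p);print(n,p)
    cv2.imwrite(f"pics/{n}0.png",im[:,:,::-1])
E
```

```text
{'time': 0.0, 'joint_positions': array([ 1.24813279,  0.32183336, -0.07007559,  1.45165526,  0.02255794,
        1.37077135, -0.05689551]), 'qd': array([ 0.00126758,  0.00012297, -0.00019902,  0.00096993, -0.00054568,
        0.00040489,  0.00072541]), 'joint_torque': array([ 2.36743608e-04, -4.91293859e+01, -4.04054197e-01, -3.12526238e+01,
       -6.40494190e-02,  4.36104834e-02,  1.77113243e-04]), 'position': array([ 0.21457653, -0.61301967,  0.23546457]), 'tool_rot': array([-3.09533932e+00, -5.26208921e-01,  5.83866696e-04]), 'ft_force': array([-0.6882184 , -0.43278739,  0.22524209]), 'torque': array([-0.00734819,  0.04058196,  0.01556024]), 'grip_force': 0.0, 'grip_width': 1.0032447442816865}
top {'mtx': array([[498.34061417,   0.        , 311.15679362],
       [  0.        , 498.34061417, 198.1322995 ],
       [  0.        ,   0.        ,   1.        ]]), 'T': array([[ 1.05137657e-02, -9.94636351e-01,  1.02897957e-01,
         3.86364796e-01],
       [-9.99840319e-01, -1.19438809e-02, -1.32921130e-02,
         2.92306008e-04],
       [ 1.44498198e-02, -1.02741776e-01, -9.94603102e-01,
         1.51726197e+00],
       [ 0.00000000e+00,  0.00000000e+00,  0.00000000e+00,
         1.00000000e+00]])}
scene {'mtx': array([[460.19861387,   0.        , 313.05034893],
       [  0.        , 460.19861387, 204.42197904],
       [  0.        ,   0.        ,   1.        ]]), 'T': array([[ 0.52782089,  0.70203153, -0.47807618,  1.25492992],
       [ 0.84929777, -0.4428122 ,  0.28742068, -0.42106577],
       [-0.00991958, -0.55773567, -0.82995935,  1.31512687],
       [ 0.        ,  0.        ,  0.        ,  1.        ]])}
```

View pics/top0.png

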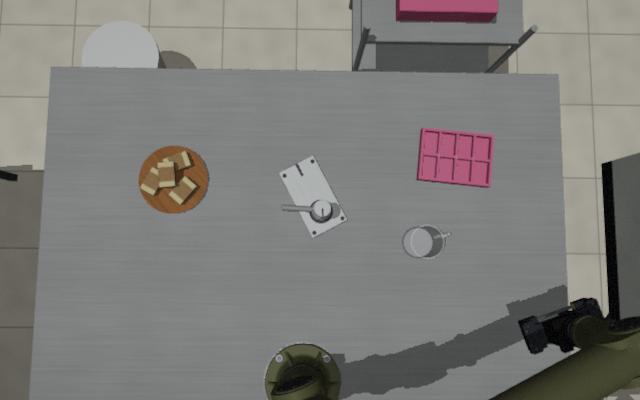

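View pics/scene0.png

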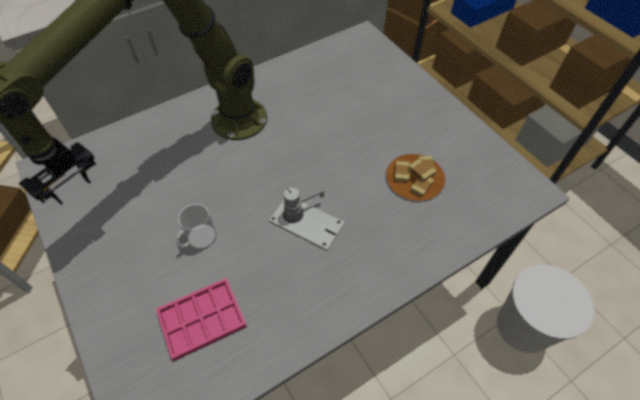

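The top view shows the cap at about (321,210), the spout tip at (284,207) pointing left, and the mark rib at about (298,170). The mould and jug are to the right and the soap plate is to the left.

```bash
cat > h.py <<'E'
import numpy as np
def ray(uv,z,K,T):
    d=T[:3,:3]@np.linalg.solve(K,[uv[0],uv[1],1]);o=T[:3,3]
    return o+d*(z-o[2])/d[2]
E
python3 - <<'E'
from h import *
import cv2
f=np.load("pics/top0.npz");K,T=f["mtx"],f["T"]
c=ray((321,210),.132,K,T);m=ray((298,170),.019,K,T);t=ray((284,207),.071,K,T);
print(c,m,t)
for a in(m,t):print(np.linalg.norm((a-c)[:2]),np.degrees(np.arctan2(*(a-c)[1::-1])))
im=f["im"][140:260,250:370];cv2.imwrite("pics/c0.png",cv2.resize(im[:,:,::-1],(600,600),interpolation=cv2.INTER_CUBIC))
from bench import ctrl
p=ctrl.camera_params("wrist");s=ctrl.get_state();print(p, s["position"])
E
```

```text
[ 0.49673793 -0.0460219   0.132     ] [0.62684404 0.02116278 0.019     ] [0.50909751 0.059727   0.071     ]
0.14642875885248904 27.31109546612438
0.1064687286205065 83.33370214600758
{'mtx': array([[357.89035694,   0.        , 323.11980293],
       [  0.        , 357.89035694, 195.51313014],
       [  0.        ,   0.        ,   1.        ]]), 'T': array([[ 0.32917069, -0.91252476, -0.24278635,  0.2825261 ],
       [-0.94426934, -0.31849556, -0.08316244, -0.59151013],
       [-0.00143859,  0.25663035, -0.96650856,  0.3834094 ],
       [ 0.        ,  0.        ,  0.        ,  1.        ]])} [ 0.21457871 -0.61305516  0.23556561]
```

View pics/c0.png

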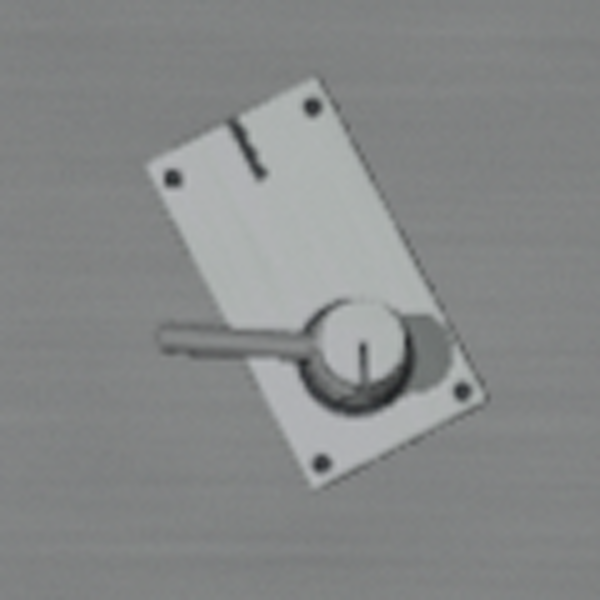

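The crop shows the cap's line running from its centre (363,342) downwards, which is towards the robot. That puts the cap about 150° unscrewed. The spout is about 55° CCW of the mark. I'll move closer for a wrist view.

```bash
python3 -m inch '[[60,100,30,0,0,10],[120,160,30,0,0,20],[180,220,30,0,0,30],[235,270,30,0,0,40],[255,330,30,0,0,50],[265,390,30,0,0,60],[275,450,30,0,0,64],[280,510,30,0,0,64],[285,570,30,0,0,64],[290,630,30,0,0,64],[295,680,30,0,0,64],[295,715,25,0,0,64],[295,715,25,0,0,64],[295,715,25,0,0,64],[295,715,25,0,0,64]]' 87
python3 - <<'E'
from bench import ctrl
import cv2,numpy as np
print(ctrl.get_state()["joint_positions"])
n="wrist";p=ctrl.camera_params(n);im,d=ctrl.get_image(n);np.savez("pics/w1.npz",im=im,d=d,**p)
cv2.imwrite("pics/w1.png",im[:,:,::-1])
E
```

```text
time: 1.98
position: [0.5096, 0.1007, 0.2612]
tool_rot: [2.348, 2.087, -0.002]
ft_force: [0.4, -0.9, -0.2]
grip_width: 0.997
grip_force: 0.0
[ 0.52411646  0.07966565 -0.80366578  1.71062998  0.05904361  1.37690638
 -0.40664999]
```

View pics/w1.png

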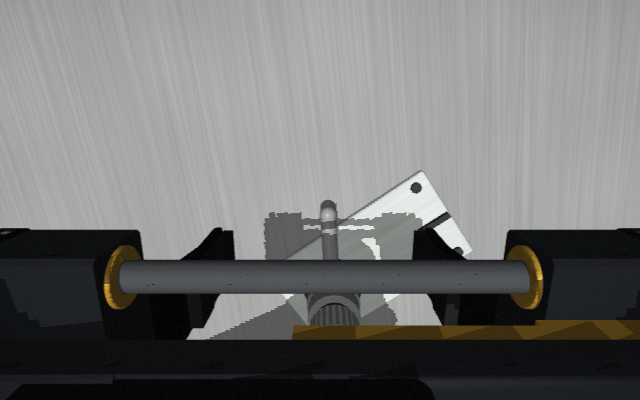

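The wrist view shows the spout at (328,215-260) and part of the rib at (435,222), but the gripper hides the cap. Shifting about 200 mm in -y brings everything into the upper half of the picture.

```bash
python3 -m inch '[[0,-60,0,0,0,0],[0,-120,0,0,0,0],[-5,-170,10,0,0,0],[-5,-190,10,0,0,0],[-5,-190,10,0,0,0],[-5,-190,10,0,0,0]]'
python3 - <<'E'
from bench import ctrl
import cv2,numpy as np
n="wrist";p=ctrl.camera_params(n);im,d=ctrl.get_image(n);np.savez("pics/w2.npz",im=im,d=d,**p)
cv2.imwrite("pics/w2.png",cv2.resize(im[:240,150:550,::-1],(800,480)))
E
```

```text
time: 2.78
position: [0.5048, -0.0866, 0.2714]
tool_rot: [-2.345, -2.09, -0.001]
ft_force: [0.0, 0.5, -0.9]
grip_width: 0.998
grip_force: 0.0
```

View pics/w2.png

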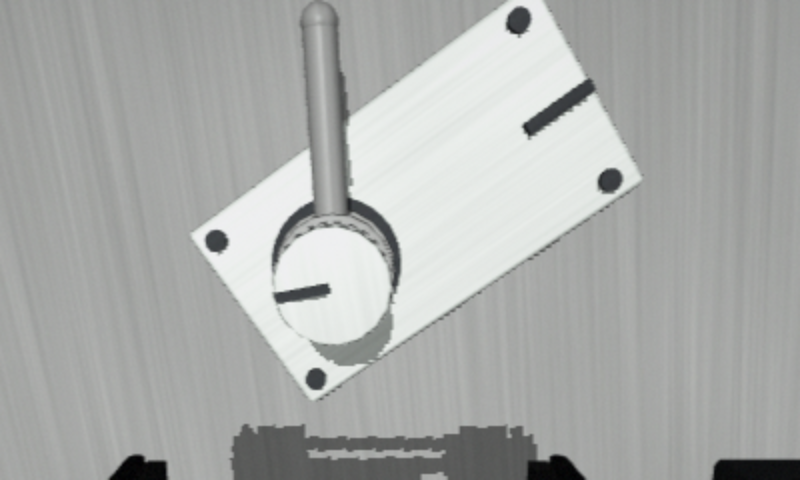

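The view shows the cap centre at (332,286), the cap line's outer end at (275,297), the rib from (526,130) to (593,86) and the spout from (332,205) to (319,15). These are in 2x crop pixels, with the crop starting at column 150.

```bash
python3 - <<'E'
from h import *
from scipy.optimize import minimize_scalar
f=np.load("pics/w2.npz");K,T,d=f["mtx"],f["T"],f["d"]
P=lambda u,v,z:ray((u/2+150-.25,v/2-.25),z,K,T)
u,v=316,143;X=T[:3,:3]@(np.linalg.solve(K,[u,v,1])*d[v,u])+T[:3,3];print("captop depth",X)
zt=.136
c=P(332,286,zt);l=P(275,297,zt+.001)
ang=lambda w:np.degrees(np.arctan2(w[1],w[0]))
r1,r2=P(526,130,.019),P(593,86,.019)
pl=[P(192,235,.012),P(313,400,.012),P(642,179,.012)]
s1,s2=P(332,205,.071),P(320,18,.071)
e=pl[2]-pl[1];a=ang(e);print("plate ang",a,np.linalg.norm(e),np.linalg.norm(pl[0]-pl[1]))
R=np.array([np.cos(np.radians(a)),np.sin(np.radians(a))]);N=np.array([-R[1],R[0]])
o=pl[1][:2]+.06*R+.06*N;o2=pl[2][:2]-.165*R+.06*N;o3=pl[0][:2]+.06*R-.06*N
print("axis from plate",o,o2,o3,"cap",c)
print("rib",r1,r2,ang(r2-r1));cc=c[:2]
for q in(r1,r2,s1,s2,l):print(np.linalg.norm(q[:2]-cc),ang(q[:2]-cc))
print("spout",ang(s2-s1),s1,s2)
E
```

```text
captop depth [ 0.50522383 -0.05029829  0.13241546]
plate ang 27.993820383708986 0.2201014147350064 0.11599916179878449
axis from plate [ 0.50657176 -0.04737871] [ 0.50224632 -0.04967799] [ 0.50821631 -0.05103582] cap [ 0.50516962 -0.04968442  0.136     ]
rib [0.61282846 0.0069249  0.019     ] [0.64854698 0.02447205 0.019     ] 26.163134610010342
0.12163485977996781 27.736354385395703
0.16141947774146148 27.348542813281867
0.030653852610966367 85.45605278146795
0.11082676210651374 86.45215815695612
0.022861291162204023 -176.06343179973942
spout 86.83296902851937 [ 0.50759814 -0.01912692  0.071     ] [0.5120278  0.06092994 0.071     ]
```

The column axis is at (0.505,-0.0495), the mark is at 27.6°, the spout at 86.5° and the cap is about 156° unscrewed. Next I grasp the spout tube.

```bash
python3 -m inch '[[5,60,0,0,0,3],[5,122,0,0,0,3],[5,122,-60,0,0,3],[5,122,-120,0,0,3],[5,122,-170,0,0,3],[5,122,-195,0,0,3],[5,122,-205,0,0,3],[5,122,-205,0,0,3],[5,122,-205,0,0,3]]' 60 15
python3 -m inch '[[0,0,0,0,0,0],[0,0,0,0,0,0],[0,0,0,0,0,0],[0,0,0,0,0,0],[0,0,0,0,0,0],[0,0,0,0,0,0]]' 0 15
python3 - <<'E'
import numpy as np
from scipy.spatial.transform import Rotation as R
from bench import ctrl
s=ctrl.get_state();p=s["position"];print(s["ft_force"],p)
x=R.from_rotvec(s["tool_rot"]).as_matrix()[:,0];print("toolx",np.degrees(np.arctan2(x[1],x[0])))
a=np.array([.505,-.0495]);v=p[:2]-a;r=np.hypot(*v);t=np.arctan2(v[1],v[0]);print(r,np.degrees(t))
n=10;D=np.radians(27.6)-t
for k in range(1,n+1):
    q=a+r*np.array([np.cos(t+D*k/n),np.sin(t+D*k/n)])-p[:2];print(np.round(q*1000,1),round(np.degrees(D*k/n),1))
E
```

```text
time: 3.95
position: [0.5109, 0.034, 0.068]
tool_rot: [2.29, 2.148, 0.003]
ft_force: [0.3, 0.4, 0.4]
grip_width: 0.691
grip_force: 0.0
time: 4.7
position: [0.5094, 0.0336, 0.0665]
tool_rot: [-2.292, -2.148, 0.001]
ft_force: [-0.8, -0.4, 2.3]
grip_width: 0.177
grip_force: 15.0
[-0.79056452 -0.4400026   2.28196524] [0.50939739 0.03358813 0.06649417]
toolx 86.29220260194947
0.08320441354148961 86.97048008549469
[ 8.6 -0.9] -5.9
[17.  -2.7] -11.9
[25.2 -5.3] -17.8
[33.1 -8.8] -23.7
[ 40.6 -13.1] -29.7
[ 47.6 -18.1] -35.6
[ 54.  -23.8] -41.6
[ 59.8 -30.2] -47.5
[ 65.  -37.1] -53.4
[ 69.3 -44.5] -59.4
```

The tube is gripped (about 16 mm opening), so I swing it along the arc.

```bash
python3 -m inch '[[9,-1,0,0,0,-6],[17,-3,0,0,0,-12],[25,-5,0,0,0,-18],[33,-9,0,0,0,-24],[41,-13,0,0,0,-30],[48,-18,0,0,0,-36],[54,-24,0,0,0,-41],[60,-30,0,0,0,-47],[65,-37,0,0,0,-53],[69.3,-44.5,0,0,0,-59],[69.3,-44.5,0,0,0,-59],[69.3,-44.5,0,0,0,-59],[69.3,-44.5,0,0,0,-59]]'
python3 - <<'E'
import numpy as np
from scipy.spatial.transform import Rotation as R
from bench import ctrl
s=ctrl.get_state();p=s["position"];print(s["ft_force"],s["joint_positions"])
x=R.from_rotvec(s["tool_rot"]).as_matrix()[:,0];print("toolx",np.degrees(np.arctan2(x[1],x[0])))
v=p[:2]-[.505,-.0495];print(np.hypot(*v),np.degrees(np.arctan2(v[1],v[0])))
E
```

```text
time: 6.32
position: [0.5775, -0.0124, 0.0665]
tool_rot: [3.052, 0.739, -0.006]
ft_force: [-4.4, -2.1, 4.8]
grip_width: 0.178
grip_force: 15.1
[-4.40358122 -2.08418617  4.77423878] [ 0.41226097  0.36154751 -0.51585469  1.80295983  0.20639786  1.03425119
 -1.27831386]
toolx 27.22785541389875
0.08145714989108561 27.077390763864276
```

```bash
python3 -m inch '[[0,0,0,0,0,0],[0,0,0,0,0,0],[0,0,0,0,0,0],[0,0,50,0,0,0],[0,0,110,0,0,0],[0,0,170,0,0,10],[-20,-20,204,0,0,20],[-60,-50,204,0,0,30],[-89,-76,204,0,0,43],[-89,-76,204,0,0,43],[-89,-76,204,0,0,43],[-89,-76,204,0,0,43]]' 60
python3 - <<'E'
from bench import ctrl
import cv2,numpy as np
n="wrist";p=ctrl.camera_params(n);im,d=ctrl.get_image(n);np.savez("pics/w3.npz",im=im,d=d,**p)
cv2.imwrite("pics/w3.png",cv2.resize(im[:240,180:580,::-1],(800,480)))
E
```

```text
time: 7.82
position: [0.4904, -0.0864, 0.2706]
tool_rot: [-2.568, -1.809, -0.0]
ft_force: [0.3, 0.2, -0.0]
grip_width: 0.688
grip_force: 0.0
```

View pics/w3.png

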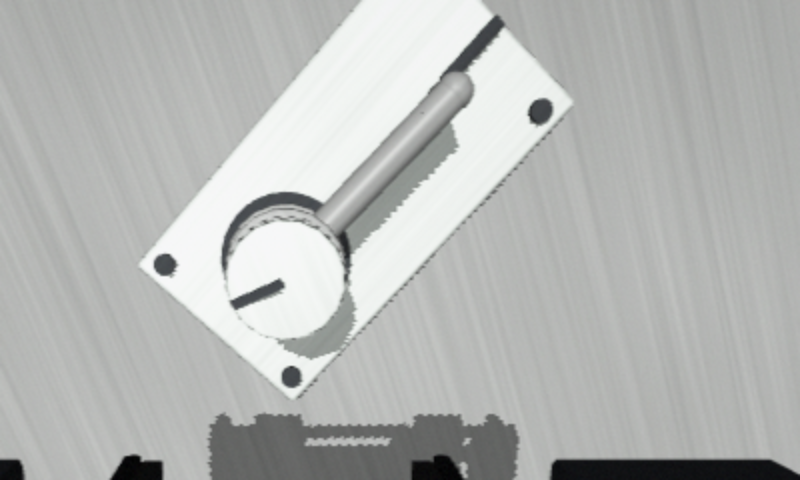

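The spout now runs from (335,220) to (458,85), close in line with the rib from (450,70) to (500,20). I'll fit the angles numerically.

```bash
cat > fit.py <<'E'
from h import *
import sys,cv2
f=np.load(sys.argv[1]);K,T,d,im=f["mtx"],f["T"],f["d"],f["im"]
g=cv2.cvtColor(im,cv2.COLOR_RGB2GRAY)
V,U=np.mgrid[0:235,0:640];U=U.ravel();V=V.ravel()
D=T[:3,:3]@np.linalg.solve(K,np.stack([U,V,np.ones(U.size)]));o=T[:3,3]
X=(o[:,None]+D*d[V,U]).T
pl=lambda z:(o[:,None]+D*((z-o[2])/D[2])).T
a=np.array(eval(sys.argv[2])) if len(sys.argv)>2 else np.array([.505,-.0495])
def line(Q):
    m=Q.mean(0);w=np.linalg.svd(Q-m,full_matrices=False)[2][0];w*=np.sign(w@(m-a));return m,np.degrees(np.arctan2(w[1],w[0]))
G=g[V,U]
r=np.hypot(*(X[:,:2]-a).T)
k=(X[:,2]>.058)&(X[:,2]<.09)&(r>.045)&(r<.095)
Q=pl(.073)[k][:,:2];m,t=line(Q);print("tube n",k.sum(),"dir",t,"from axis",np.degrees(np.arctan2(*(m-a)[::-1])))
P=pl(.019);rr=P[:,:2]-a;ra=np.hypot(*rr.T);th=np.degrees(np.arctan2(rr[:,1],rr[:,0]))
k=(G<100)&(ra>.12)&(ra<.166)&(abs(th-27.6)<6)
m,t=line(P[k][:,:2]);print("rib n",k.sum(),"centre",m,"dir",t,"from axis",np.degrees(np.arctan2(*(m-a)[::-1])))
P=pl(.136 if len(sys.argv)<4 else float(sys.argv[3]))
k=(X[:,2]>.125)&(X[:,2]<.145)&(np.hypot(*(X[:,:2]-a).T)<.04)
zc=np.median(X[k,2]);pts=np.stack([U[k],V[k]],1).astype(np.int32)
h=cv2.convexHull(pts);(cu,cv_),ax,an=cv2.fitEllipse(h);c=ray((cu,cv_),.133,K,T)
P=pl(.133);kk=k&(G<110)&(np.hypot(*(P[:,:2]-c[:2]).T)<.021)
m=P[kk][:,:2].mean(0)
print("cap z",zc,"centre",c,ax,"line ang",np.degrees(np.arctan2(*(m-c[:2])[::-1])),kk.sum())
E
python3 fit.py pics/w2.npz; python3 fit.py pics/w3.npz
python3 - <<'E'
from h import *
f=np.load("pics/w3.npz");K,T=f["mtx"],f["T"]
P=lambda u,v,z:ray((u/2+180-.25,v/2-.25),z,K,T)
for p,q in(((298,398),(573,102)),((140,265),(360,3))):
    w=P(*q,.012)-P(*p,.012);print(np.degrees(np.arctan2(w[1],w[0])))
print(P(298,398,.012),P(140,265,.012),P(573,102,.012))
E
```

```text
tube n 1041 dir 86.8024015499493 from axis 86.37987923243824
rib n 272 centre [0.63051808 0.0161686 ] dir 28.08596734646555 from axis 27.617681856780887
cap z 0.13227260399920981 centre [ 0.50545956 -0.04935794  0.133     ] (60.52836990356445, 61.03333282470703) line ang -169.36583355262744 126
tube n 999 dir 26.202711310673596 from axis 25.411672044206096
rib n 236 centre [0.63291474 0.01774932] dir 26.513961400425398 from axis 27.73249936749366
cap z 0.1322678031183873 centre [ 0.50554177 -0.04946405  0.133     ] (61.11808776855469, 61.18918991088867) line ang -170.56385707628337 113
28.515513794031946
28.18782942557302
[ 0.48435667 -0.12943959  0.012     ] [ 0.42678828 -0.02651127  0.012     ] [ 0.67613389 -0.02524581  0.012     ]
```

Using the fits and plate edges, the mark is at about 28.2° and the spout at about 26.1°. I'll regrip and nudge it +2.1° (3.1 mm at 85 mm).

```bash
python3 -m inch '[[40,30,0,0,0,-10],[80,65,0,0,0,-20],[92,75,0,0,0,-30],[92,75,-20,0,0,-40],[92,75,-80,0,0,-44],[92,75,-140,0,0,-44],[92,75,-190,0,0,-44],[92,75,-203,0,0,-44],[92,75,-203,0,0,-44],[92,75,-203,0,0,-44]]' 60
python3 -m inch '[[0,0,0,0,0,0],[0,0,0,0,0,0],[0,0,0,0,0,0],[0,0,0,0,0,0],[0,0,0,0,0,0]]' 0 15
python3 -m inch '[[-0.7,1.4,0,0,0,1],[-1.4,2.9,0,0,0,2],[-1.5,3.1,0,0,0,2.2],[-1.5,3.1,0,0,0,2.2],[-1.5,3.1,0,0,0,2.2]]'
```

```text
time: 9.12
position: [0.5841, -0.0118, 0.07]
tool_rot: [3.058, 0.714, 0.006]
ft_force: [-0.7, -0.2, 0.1]
grip_width: 0.688
grip_force: 0.0
time: 9.75
position: [0.582, -0.0119, 0.0675]
tool_rot: [-3.059, -0.715, 0.0]
ft_force: [-0.1, 1.6, -0.2]
grip_width: 0.208
grip_force: 0.6
time: 10.38
position: [0.5805, -0.0088, 0.0676]
tool_rot: [-3.045, -0.773, 0.0]
ft_force: [0.1, 0.2, 0.3]
grip_width: 0.178
grip_force: 15.0
```

```bash
python3 -m inch '[[0,0,0,0,0,0],[0,0,0,0,0,0],[0,0,0,0,0,0],[0,0,50,0,0,0],[0,0,110,0,0,0],[0,0,170,0,0,10],[-20,-20,204,0,0,20],[-60,-50,204,0,0,30],[-90,-78,204,0,0,42],[-90,-78,204,0,0,42],[-90,-78,204,0,0,42],[-90,-78,204,0,0,42]]' 70
python3 - <<'E'
from bench import ctrl
import cv2,numpy as np
n="wrist";p=ctrl.camera_params(n);im,d=ctrl.get_image(n);np.savez("pics/w4.npz",im=im,d=d,**p)
E
python3 fit.py pics/w4.npz '[.507,-.0495]'
python3 fit.py pics/w3.npz '[.507,-.0495]'
```

```text
time: 11.88
position: [0.4913, -0.0856, 0.2716]
tool_rot: [-2.564, -1.814, -0.001]
ft_force: [0.3, 0.8, -0.7]
grip_width: 0.806
grip_force: 0.0
tube n 999 dir 27.25976349502693 from axis 27.47866658188198
rib n 220 centre [0.63443924 0.01818958] dir 30.235571570444932 from axis 27.975084192366534
cap z 0.13229489212876377 centre [ 0.50552956 -0.04942455  0.133     ] (60.80398178100586, 61.070960998535156) line ang -170.23306343220617 115
tube n 1003 dir 26.225656708632854 from axis 26.12763072639802
rib n 235 centre [0.63300553 0.01778626] dir 26.61462140389608 from axis 28.101971398083336
cap z 0.1322678031183873 centre [ 0.50554177 -0.04946405  0.133     ] (61.11808776855469, 61.18918991088867) line ang -170.56385707628337 113
```

The spout is at 27.4° and the mark at about 28.1°. There's plenty of time, so I'll make one more nudge of about 0.8°.

```bash
python3 -m inch '[[40,30,0,0,0,-10],[80,65,0,0,0,-20],[90,77,0,0,0,-30],[90,77,-20,0,0,-40],[90,77,-80,0,0,-42],[90,77,-140,0,0,-42],[90,77,-190,0,0,-42],[90,77,-204,0,0,-42],[90,77,-204,0,0,-42],[90,77,-204,0,0,-42]]' 40
python3 -m inch '[[0,0,0,0,0,0],[0,0,0,0,0,0],[0,0,0,0,0,0],[0,0,0,0,0,0],[0,0,0,0,0,0],[0,0,0,0,0,0]]' 0 15
python3 -m inch '[[-0.5,1.1,0,0,0,0.7],[-0.5,1.1,0,0,0,0.7],[-0.5,1.1,0,0,0,0.7]]'
python3 -m inch '[[0,0,0,0,0,0],[0,0,0,0,0,0],[0,0,0,0,0,0],[0,0,50,0,0,0],[0,0,110,0,0,0],[0,0,170,0,0,10],[-20,-20,204,0,0,20],[-60,-50,204,0,0,30],[-90,-78,204,0,0,42],[-90,-78,204,0,0,42],[-90,-78,204,0,0,42],[-90,-78,204,0,0,42]]' 70
python3 - <<'E'
from bench import ctrl
import cv2,numpy as np
n="wrist";p=ctrl.camera_params(n);im,d=ctrl.get_image(n);np.savez("pics/w5.npz",im=im,d=d,**p)
s=ctrl.get_state();print(s["joint_positions"],s["torque"])
E
python3 fit.py pics/w5.npz '[.507,-.0495]'
```

```text
time: 13.18
position: [0.5826, -0.0095, 0.07]
tool_rot: [3.044, 0.773, 0.006]
ft_force: [0.7, -0.2, 1.3]
grip_width: 0.465
grip_force: 0.0
time: 13.92
position: [0.5808, -0.0097, 0.068]
tool_rot: [3.045, 0.773, 0.001]
ft_force: [-1.9, 1.1, 4.9]
grip_width: 0.18
grip_force: 15.0
time: 14.3
position: [0.5803, -0.0089, 0.068]
tool_rot: [3.04, 0.791, 0.001]
ft_force: [-1.5, 0.0, 4.5]
grip_width: 0.178
grip_force: 15.0
time: 15.8
position: [0.4908, -0.0855, 0.2715]
tool_rot: [-2.553, -1.83, -0.001]
ft_force: [-0.1, 0.4, -0.1]
grip_width: 0.807
grip_force: 0.0
[ 0.76279521  0.0051795  -0.63906155  1.7452597   0.00231648  1.39223434
 -0.2033722 ] [ 0.00424636 -0.01347866 -0.03426606]
tube n 989 dir 27.10436311484001 from axis 27.47685183742594
rib n 214 centre [0.63435127 0.01824599] dir 29.25010006691228 from axis 28.011262860261088
cap z 0.1322408820241337 centre [ 0.50553271 -0.04941084  0.133     ] (60.74176025390625, 61.18244934082031) line ang -169.94146915076908 115
```

The spout is within measuring error of the mark, so I'll go for the cap with the tool yawed to 190°.

```bash
python3 -m inch '[[5,12,0,0,0,10],[10,24,0,0,0,20],[15,36,0,0,0,30],[15,36,0,0,0,40],[15,36,0,0,0,50],[15,36,0,0,0,60],[15,36,0,0,0,70],[15,36,-20,0,0,80],[15,36,-40,0,0,90],[15,36,-60,0,0,100],[15,36,-80,0,0,110],[15,36,-90,0,0,119],[15,36,-90,0,0,119],[15,36,-90,0,0,119],[15,36,-90,0,0,119]]' 80
python3 - <<'E'
from bench import ctrl
s=ctrl.get_state();print(s["joint_positions"],s["torque"],s["position"])
E
```

```text
time: 17.73
position: [0.5056, -0.0506, 0.1822]
tool_rot: [-0.277, 3.128, -0.0]
ft_force: [-0.5, 0.6, -0.2]
grip_width: 0.921
grip_force: 0.0
[ 0.74719445  0.10082494 -0.73263174  1.84945187  0.07185919  1.21687017
  1.7397939 ] [ 0.13866452 -0.10332105  0.03380332] [ 0.50559349 -0.05064472  0.18219027]
```

```bash
python3 -m inch '[[0,1,-30,0,0,0],[0,1,-60,0,0,0],[0,1,-70,0,0,0],[0,1,-70,0,0,0],[0,1,-70,0,0,0]]' 80
python3 -m inch '[[0,0,0,0,0,0],[0,0,0,0,0,0],[0,0,0,0,0,0],[0,0,0,0,0,0],[0,0,0,0,0,0],[0,0,0,0,0,0]]' 0 30
python3 -c '
from bench import ctrl
s=ctrl.get_state();print(s["ft_force"],s["torque"],s["position"],s["grip_width"]*87)'
```

```text
time: 18.35
position: [0.5061, -0.0499, 0.1129]
tool_rot: [-0.279, 3.127, -0.001]
ft_force: [0.4, 0.0, 0.0]
grip_width: 0.92
grip_force: 0.0
time: 19.1
position: [0.5049, -0.0488, 0.1116]
tool_rot: [0.28, -3.129, -0.002]
ft_force: [-1.5, 4.1, 1.3]
grip_width: 0.54
grip_force: 30.0
[-1.52697487  4.1083396   1.27627532] [ 1.01324428  0.22140914 -0.0013358 ] [ 0.50493372 -0.04879052  0.11163503] 47.0016740038279
```

```bash
python3 -m inch '[[0,0.5,-0.2,0,0,-10],[0,0.5,-0.3,0,0,-20],[0,0.5,-0.5,0,0,-30],[0,0.5,-0.7,0,0,-40],[0,0.5,-0.8,0,0,-50],[0,0.5,-1,0,0,-60],[0,0.5,-1.2,0,0,-70],[0,0.5,-1.3,0,0,-80],[0,0.5,-1.5,0,0,-90],[0,0.5,-1.5,0,0,-90],[0,0.5,-1.5,0,0,-90]]'
python3 -c '
from bench import ctrl
s=ctrl.get_state();print(s["ft_force"],s["torque"],s["position"],s["joint_positions"])'
```

```text
time: 20.48
position: [0.5036, -0.0509, 0.1101]
tool_rot: [-2.016, -2.408, 0.006]
ft_force: [-7.0, -1.1, 5.5]
grip_width: 0.545
grip_force: 30.0
[-7.0202542  -1.06786262  5.53383568] [-0.09846743  0.85937422 -0.0439202 ] [ 0.50355666 -0.05085189  0.11007545] [ 0.57734455  0.16167043 -0.56913258  1.93527815  0.10133122  1.07523237
  0.14250972]
```

The two grip directions put the cap axis near (0.5033,-0.0487). I'll release, re-centre and regrip so the hold ends central.

```bash
python3 -m inch '[[0,0,0,0,0,0],[0,0,0,0,0,0],[0,0,0,0,0,0]]' 70
python3 -m inch '[[-1.5,1.5,0,0,0,0],[-1.5,1.5,0,0,0,0],[-1.5,1.5,0,0,0,0]]' 70
python3 -m inch '[[0,0,0,0,0,0],[0,0,0,0,0,0],[0,0,0,0,0,0],[0,0,0,0,0,0],[0,0,0,0,0,0],[0,0,0,0,0,0]]' 0 30
python3 -c '
from bench import ctrl
s=ctrl.get_state();print(s["ft_force"],s["torque"],s["position"])'
```

```text
time: 20.85
position: [0.5053, -0.0495, 0.1101]
tool_rot: [2.015, 2.41, 0.0]
ft_force: [0.2, 0.7, -0.5]
grip_width: 0.772
grip_force: 0.0
time: 21.22
position: [0.5036, -0.0478, 0.1101]
tool_rot: [2.015, 2.41, 0.0]
ft_force: [0.5, -0.9, -0.5]
grip_width: 0.802
grip_force: 0.0
time: 21.98
position: [0.503, -0.048, 0.11]
tool_rot: [-2.015, -2.409, 0.002]
ft_force: [-4.1, -1.0, 3.2]
grip_width: 0.544
grip_force: 30.0
[-4.07260568 -1.0210053   3.15142722] [-0.11828797  0.85544991 -0.01673278] [ 0.50297694 -0.0479549   0.11002062]
```

```bash
python3 -m inch '[[-0.2,-0.2,-0.2,0,0,-10],[-0.4,-0.4,-0.3,0,0,-20],[-0.5,-0.5,-0.5,0,0,-30],[-0.5,-0.5,-0.7,0,0,-40],[-0.5,-0.5,-0.8,0,0,-50],[-0.5,-0.5,-0.8,0,0,-50],[-0.5,-0.5,-0.8,0,0,-50]]'
cat > st.py <<'E'
from bench import ctrl
import numpy as np
from scipy.spatial.transform import Rotation as R
s=ctrl.get_state();x=R.from_rotvec(s["tool_rot"]).as_matrix()[:,0]
print(s["time"],"F",s["ft_force"].round(1),"M",s["torque"].round(3),"p",s["position"].round(4),"yaw",np.degrees(np.arctan2(x[1],x[0])).round(2),"j7",s["joint_positions"][6].round(2),"tq7",s["joint_torque"][6].round(3))
E
python3 st.py
python3 -m inch '[[0,0,-0.1,0,0,-4],[0,0,-0.1,0,0,-4],[0,0,-0.1,0,0,-4]]' >/dev/null; python3 st.py
python3 -m inch '[[0,0,-0.1,0,0,-4],[0,0,-0.1,0,0,-4],[0,0,-0.1,0,0,-4]]' >/dev/null; python3 st.py
```

```text
time: 22.85
position: [0.5038, -0.0482, 0.1092]
tool_rot: [2.843, 1.336, 0.002]
ft_force: [3.0, -0.6, -3.5]
grip_width: 0.543
grip_force: 30.0
22.85 F [ 3.  -0.6 -3.5] M [ 0.084 -0.437 -0.011] p [ 0.5038 -0.0482  0.1092] yaw 50.36 j7 -0.72 tq7 0.009
23.225 F [ 5.5  0.4 -4.7] M [ 0.061 -0.88   0.024] p [ 0.5039 -0.0482  0.1092] yaw 46.31 j7 -0.78 tq7 0.003
23.6 F [ 4.6 -0.5 -5.1] M [ 0.053 -1.072 -0.004] p [ 0.5038 -0.0483  0.1091] yaw 42.33 j7 -0.85 tq7 0.05
```

```bash
for i in 1; do python3 -m inch '[[0,0,-0.1,0,0,-4],[0,0,-0.1,0,0,-4],[0,0,-0.1,0,0,-4]]' >/dev/null; python3 st.py
python3 -m inch '[[0,0,0,0,0,-4],[0,0,0,0,0,-4],[0,0,0,0,0,-4]]' >/dev/null; python3 st.py
python3 -m inch '[[0,0,0,0,0,-4],[0,0,0,0,0,-4],[0,0,0,0,0,-4]]' >/dev/null; python3 st.py; done
```

```text
23.975 F [ 5.2 -1.  -5.3] M [ 0.    -1.056 -0.076] p [ 0.5039 -0.0484  0.1091] yaw 38.33 j7 -0.92 tq7 0.05
24.35 F [ 5.9 -0.9 -5.6] M [-0.032 -1.137 -0.064] p [ 0.504  -0.0484  0.109 ] yaw 34.33 j7 -0.99 tq7 0.05
24.725 F [ 4.8 -1.9 -5.1] M [-0.502 -1.095  0.793] p [ 0.5036 -0.0487  0.1092] yaw 30.37 j7 -1.06 tq7 -0.761
```

The hard stop was hit near yaw 31-34°. I'll back off a little and approach it in 1° steps to pin it down.

```bash
python3 -m inch '[[0,0,0,0,0,3],[0,0,0,0,0,3],[0,0,0,0,0,3]]' >/dev/null; python3 st.py
python3 -m inch '[[0,0,0,0,0,-1],[0,0,0,0,0,-1]]' >/dev/null; python3 st.py
python3 -m inch '[[0,0,0,0,0,-1],[0,0,0,0,0,-1]]' >/dev/null; python3 st.py
python3 -m inch '[[0,0,0,0,0,-1],[0,0,0,0,0,-1]]' >/dev/null; python3 st.py
```

```text
25.1 F [ 5.  -2.8 -4.7] M [-0.558 -1.129  0.067] p [ 0.5036 -0.0487  0.1091] yaw 33.15 j7 -1.01 tq7 -0.061
25.35 F [ 5.2 -1.4 -4.7] M [-0.525 -1.147 -0.052] p [ 0.5036 -0.0487  0.1091] yaw 32.13 j7 -1.03 tq7 0.012
25.6 F [ 4.6 -1.4 -4.2] M [-0.522 -1.2    0.023] p [ 0.5036 -0.0487  0.1091] yaw 31.14 j7 -1.05 tq7 -0.016
25.85 F [ 4.6 -2.5 -4.9] M [-0.587 -1.144  0.808] p [ 0.5036 -0.0487  0.1091] yaw 30.3 j7 -1.06 tq7 -0.865
```

Contact repeats at yaw ≈30.7° on the current grip. Now I back off 90°, rising 1.5 mm.

```bash
python3 -m inch '[[0,0,0.2,0,0,10],[0.2,0,0.3,0,0,20],[0.3,0,0.5,0,0,30],[0.4,0,0.7,0,0,40],[0.5,0,0.8,0,0,50],[0.5,0,1,0,0,60],[0.5,0,1.2,0,0,70],[0.5,0,1.3,0,0,80],[0.5,0,1.5,0,0,90.4],[0.5,0,1.5,0,0,90.4],[0.5,0,1.5,0,0,90.4]]'
python3 st.py
python3 - <<'E'
from bench import ctrl
import cv2,numpy as np
im,d=ctrl.get_image("top");n=im[140:260,250:370,::-1]
sc,_=ctrl.get_image("scene");m=sc[160:260,240:370,::-1]
w,_=ctrl.get_image("wrist")
a=np.zeros((600,800,3),np.uint8);a[:400,:400]=cv2.resize(n,(400,400));a[:308,400:]=cv2.resize(m,(400,308));a[400:,:320]=w[::2,::2,::-1];
cv2.imwrite("pics/end1.png",a)
E
```

```text
time: 27.22
position: [0.5029, -0.0485, 0.1106]
tool_rot: [-1.561, -2.725, 0.001]
ft_force: [-1.8, -0.2, 1.1]
grip_width: 0.545
grip_force: 30.0
27.225 F [-1.8 -0.2  1.1] M [-0.199  0.005  0.004] p [ 0.5029 -0.0485  0.1106] yaw 120.4 j7 0.49 tq7 0.006
```

View pics/end1.png

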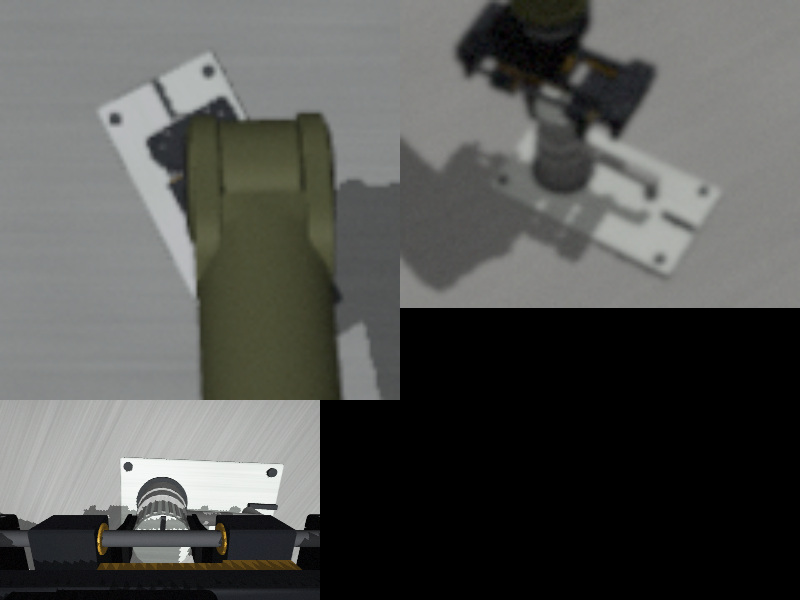

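The scene crop shows the spout, (605,160) to (650,187), in line with the rib, (665,213) to (693,230). In the wrist view (lower left) the cap line at (163,522) points a quarter turn CCW of the mark, and the cap is gripped centrally. I'm handing in.

```bash
python3 -c '
from bench import ctrl
print(ctrl.close_job())'
```

```text
the job is handed in; nothing more can be done
None
```

I handed the job in at about 27 s: the spout was on the mark to within about 1° by camera when set, the cap was screwed to its stop and backed off about 90°, and it is still gripped centrally at 30 N; after the cap work I could only check the spout by eye in one scene image, where it still lined up with the rib.

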